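# Level the dosing gate and hold its sprung shutter half open

### The job

Level the dosing gate's tilted plate by turning the bar knob of its tilt screw, keeping the shutter shut until the plate is level. Then take the shutter by its upright tab, slide it against its spring to half of its travel, so that the opening is half uncovered, and finish while still holding it there: do not let go at the end. Leave the jar, the steel spool and the sight glass where they stand.

Things in the scene. Friction and masses are not known exactly. Their poses are not given: they have to be found in the camera images.
- stand: Grey base plate of the dosing gate, 170 (x) x 300 (y) x 12 mm, fixed to the table. Origin: centre of its underside. The hinge of the tilting plate lies near its +y end (y = +131 mm, 52 mm up), the tilt screw with the knob near its -y end.
- opening (a point): Centre of the opening in the tilting aluminium plate, at its top face (60 mm above the table when level; stand x = 0, y = -30 mm). Opening 50 mm long (y) x 40 mm wide, covered when the shutter is shut. Plate 120 mm wide, 8 mm thick, stand y = -70 to +125 mm. Two spring tubes lie on it from y = +72 to +117 mm, tops 71 mm above the table.
- platform (a joint): Tilt of the aluminium plate about the hinge at its +y end (hinge axis along the stand's x), rad: 0 = level, positive = the knob end is low. It starts 0.03 to 0.06 low. It is driven only by the screw: tilt = 0.04 x knob.
- knob (a joint): Turn of the tilt-screw knob about the vertical, rad, counted anticlockwise seen from above, range -0.5 to 1.7. It starts at 0.8 to 1.4; turning it clockwise by that much, to 0, levels the plate, and the bar of the knob then lies along the stand's x axis (across the stand). Friction 0.12 N m; it stays where it is left.
- knob_grip (a point): Middle of the top face of the knob's black bar, on the turning axis, 115 mm above the table, at stand x = 0, y = -115 mm; it never rises or sinks. Bar 46 mm long (along this point's x axis, turning with the knob), 14 mm thick (its y axis), 34 mm tall, standing on a 30 mm disc whose top is 82 mm above the table.
- shutter (a joint): Slide of the steel shutter along the plate, m: 0 = shut, 0.05 = fully open, 0.025 = half; grows toward the stand's +y. Spring force about 3 N shut, 10 N at half, 16 N open; it springs shut when let go. On the plate's -x side a pointer on the shutter passes three marks: shut, half (the longest, thickest) and full.
- shutter_tab (a point): Middle of the top face of the shutter's upright black tab, moving with it. Tab 36 mm wide (stand x), 12 mm thick (along the slide, stand y), 45 mm tall; top about 111 mm above the table when the plate is level; shutter plate and guide rails below stay under 71 mm. Shut, it stands at stand x = 0, y = +3 mm.
- jar: Bystander: glass jar with a gold lid, 62 mm across, 66 mm tall, origin at the centre of its underside.
- spool: Bystander: standing steel spool, 51 mm across, 90 mm tall, origin at the centre of its underside.
- sight: Bystander: standing sight glass between two flanges, 64 mm across, 80 mm tall, origin at the centre of its underside.

How it is judged:
By the outcome, as a careful person would: the job done as asked, in the order asked, and still so for the second after the job is handed in, while the arm keeps its last pose, push and grip.
It also fails if it takes over 38 s, if anything falls off the work surface, if the arm or the gripper's body presses on something with over 40 N, if the wrist force passes 120 N, or if a joint passes its speed limit or range.

### The arm

A 6-joint arm with a two-finger parallel gripper is mounted at the origin on a cart in front of the work surface, level with it; the furniture and walls round the work are solid. World frame = base frame: x ahead of the robot, y to its left, z up, the work surface at z = 0. Lengths are in mm, angles in rad, forces in N, time in s.
With the tool pointing down it reaches from about 300 to 875 mm from the base axis. Payload 4.2 kg.
Tool frame: the origin (TCP) lies at the very end of the fingers, on their centre line; the grasp point (between the pads) lies 19 mm behind it; z points along the fingers, y is the line along which they close (so a half turn about z gives the same grasp; the last joint's range is limited). The gripper opens to 85 mm and grips with 20 to 120 N. Pads are 22 mm wide; open, the fingers measure 114 mm over their backs; the gripper's body (76 mm by 85 mm) begins 54 mm behind the grasp point. The pads swing forward as they close: fully open they stand 13 mm farther back than shut.
Start: joints at [1.242, 0.32, 1.565, -0, 1.257, -0.02], TCP at [174.753, 547.816, 231.338] pointing down, gripper open.
Joint ranges: [-3.11, 3.11], [-0.84, 2.01], [0.21, 2.61], [-1.34, 4.49], [0.05, 2.63], [-2.56, 2.56]. Speed limits (rad/s): [2.57, 2.57, 3.14, 3.14, 3.14, 3.14].

### API

Orientations are given as a unit quaternion [x, y, z, w].
In Python, from rig import bot gives the robot as it stands. The module is installed in compiled form; this text tells all that it offers.
- The arm moves only by the tool carry_out, never from a script. Its argument "plan" is a list that holds one entry, the list of rows, each a list of 7 numbers: the closure, from 0 (fully open) to 1 (shut), then the shift along the tool's x, y, z in cm, then the turn, a rotation vector about the tool's x, y, z in rad. A call has exactly 8 rows; each row is the pose to reach, as a shift and turn from the pose commanded when the call began, along the tool's axes at that moment; what a row does not reach only later rows make up. A row lasts 1/8 s, in which the tool goes at most 62.5 mm and 10.7 degrees, less where a joint would pass 70% of its speed; a pose out of reach is approached as far as the arm can. A call with a gripper value outside its range is refused whole. The fingers move at their own pace and stop on an object; the grip force is fixed at half the most. Time passes only in rows, so rows that repeat a pose let the fingers close, or fill a call up. It gives the time, the measured TCP pose, the force, the opening and the grip force at its end, in the units of the state.
- bot.get_state(): the state, without advancing time (a new reading comes with each control period).
- bot.camera(name): name is "scene" or "top"; returns a dict with "img" (400x640x3 uint8, red, green, blue), "mtx" (3x3 intrinsics, pixels), "world_from_camera" (4x4, takes a point from camera to world coordinates). Camera axes: x right, y up, looking along -z (the intrinsics and any distortion apply to the point x, -y, -z); pixel columns grow to the right and rows downward; lengths in mm; the calibration is good to about 2 mm. A picture is of the moment at which its call begins. There is no depth.
- bot.job_done(): hands the job in; it is judged then, once.
The state is a dict: "clock": time; "joint_pos": joint angles; "qvel": joint speeds; "effort": joint torques, N m; "position": TCP position; "tool_rot": TCP orientation; "force": force on the tool from outside, world axes, zero at the start; "moment": the same for the moment, N m; "grip_width": finger opening in mm; "finger_force": force on a finger pad.
Only numpy, scipy, OpenCV 4.12 (cv2) and the standard library are available. Lean on these libraries where they do the work, as an engineer would, in place of code of your own. Each camera call takes 0.05 s, during which the arm holds its last target. There are 200 camera calls.

## Working session

There is one attempt and no reset: what is moved stays moved. The work goes in short steps, Python scripts to look and compute and a tool call to move; the robot and the scene stay as the last step left them, time stands still between calls to the robot, and variables do not carry over. Pictures are saved under pics/ and viewed, at most 10 in all, crops included, and the job is handed in when it is done.

Besides the shell and the picture viewer there is one more tool, called after ">>>" as a command line: name --argument value ..., lists and objects as JSON in quotes. carry_out: Moves the arm, as the interface text tells. Its arguments: {"type":"object","properties":{"plan":{"type":"array","items":{"type":"array","items":{"type":"array","items":{"type":"number"}}}}},"required":["plan"]}

```bash
mkdir -p pics
python3 - <<'E'
from rig import bot
import cv2
s=bot.get_state()
print({k:s[k] for k in('clock','position','tool_rot','grip_width','force')})
for n in('top','scene'):
    c=bot.camera(n); cv2.imwrite(f'pics/{n}0.png',c['img'][:,:,::-1]); print(n,c['mtx'].tolist(),c['world_from_camera'].round(4).tolist(),[k for k in c])
E
```

```text
{'clock': 0.0, 'position': array([174.60694589, 547.33886054, 230.47581807]), 'tool_rot': array([ 1.53799956e-01,  9.88101605e-01, -8.76362758e-04, -1.55929013e-04]), 'grip_width': 85.92687187775627, 'force': array([ 0.30399034,  0.85513795, -0.42058603])}
top [[424.1761173433721, 0.0, 329.6093105670338], [0.0, 424.1761173433721, 196.7499922296955], [0.0, 0.0, 1.0]] [[0.0082, 0.991, -0.1338, 410.4705], [-0.9999, 0.0101, 0.0139, -52.6408], [0.0151, 0.1337, 0.9909, 1132.4572], [0.0, 0.0, 0.0, 1.0]] ['img', 'mtx', 'world_from_camera']
scene [[392.0515643507723, 0.0, 319.3156542612625], [0.0, 392.0515643507723, 200.6904118709453], [0.0, 0.0, 1.0]] [[0.9029, 0.2635, -0.3396, 177.5989], [-0.4298, 0.5464, -0.7188, -782.2217], [-0.0038, 0.795, 0.6066, 702.2205], [0.0, 0.0, 0.0, 1.0]] ['img', 'mtx', 'world_from_camera']
```

View pics/top0.png

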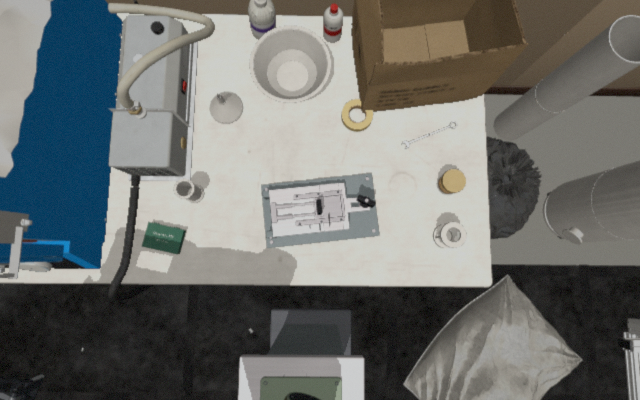

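View pics/scene0.png

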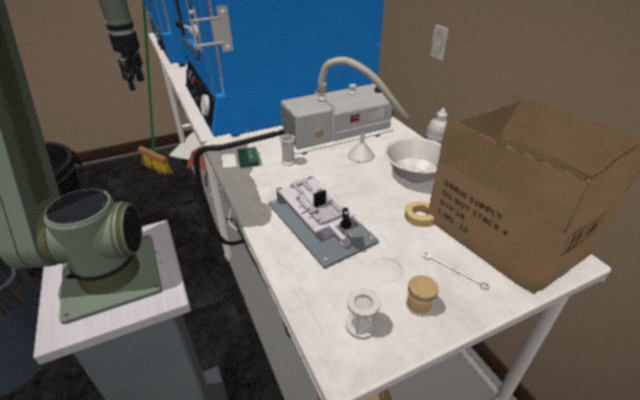

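The top view shows the stand at (262–380, 172–248), with the knob near (366, 201) and the tab near (320, 207). The jar and spool/sight are at (452, 180) and (450, 233). I'll enlarge both views.

Run:
```python
import cv2
a=cv2.imread('pics/top0.png')[165:255,255:390]; cv2.imwrite('pics/t1.png',cv2.resize(a,None,fx=5.9,fy=5.9,interpolation=cv2.INTER_CUBIC))
a=cv2.imread('pics/scene0.png')[165:270,260:385]; cv2.imwrite('pics/s1.png',cv2.resize(a,None,fx=5.6,fy=5.6,interpolation=cv2.INTER_CUBIC))
```

```text
(no output)
```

View pics/t1.png

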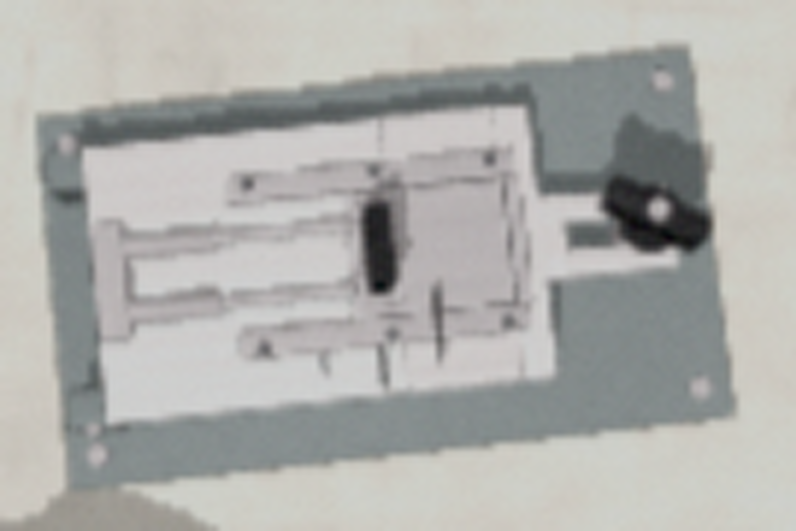

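View pics/s1.png

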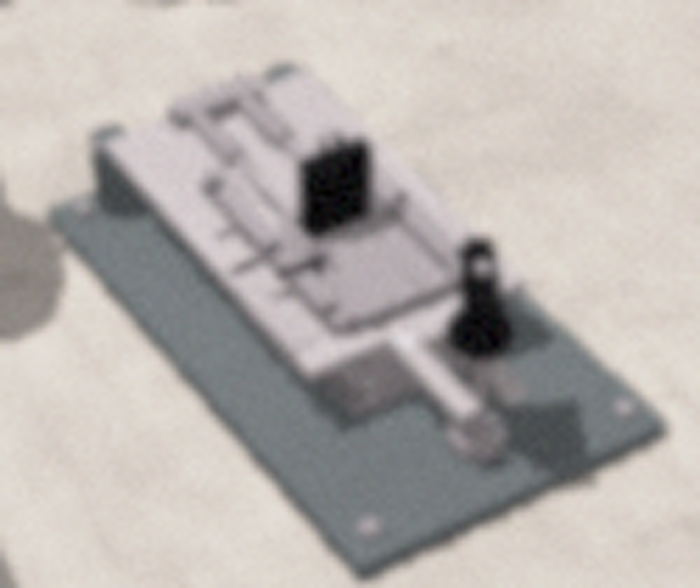

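Top crop: stand corners are at (37,113), (687,45), (735,413) and (72,488). The knob bar runs (608,188)–(708,238) with its centre dot at (658,208), and the tab top is at about (380,215–285). The pointer is on the shut mark at x≈438, with half at x≈382.

```bash
cat > h.py <<'E'
import numpy as np
from rig import bot
from scipy.spatial.transform import Rotation as R
def unproj(c,uv,z):
    K,T=c['mtx'],c['world_from_camera']; d=np.linalg.inv(K)@[uv[0],uv[1],1]; d=T[:3,:3]@(d*[1,-1,-1]); o=T[:3,3]
    return (o+d*(z-o[2])/d[2])[:2]
def proj(c,p):
    T=c['world_from_camera']; q=T[:3,:3].T@(np.array(p)-T[:3,3]); q=q*[1,-1,-1]; q=c['mtx']@q; return q[:2]/q[2]
def crop(p,f=5.9,o=(255,165)): return (np.array(p)+.5)/f-.5+o
E
python3 - <<'E'
from h import *
c=bot.camera('top')
P=np.array([unproj(c,crop(p),12) for p in[(37,113),(687,45),(735,413),(72,488)]])
print(P.round(1)); S=np.array([[85,150],[85,-150],[-85,-150],[-85,150]])
m=P.mean(0); Q=P-m; a=np.arctan2((S[:,0]*Q[:,1]-S[:,1]*Q[:,0]).sum(),(S*Q).sum()); Rm=np.array([[np.cos(a),-np.sin(a)],[np.sin(a),np.cos(a)]])
print('stand',m,a,(P-m-S@Rm.T).round(1))
for n,s in(('knob',(0,-115)),('tab',(0,3)),('open',(0,-30))): print(n,m+Rm@s)
print('knobimg',unproj(c,crop((658,208)),115))
b=[unproj(c,crop(p),115) for p in[(608,185),(708,240)]]; d=b[0]-b[1]; print('bar',b,np.linalg.norm(d),np.arctan2(d[1],d[0]))
print('tab',[unproj(c,crop(p),108) for p in[(376,205),(380,290)]])
s=bot.get_state(); print(R.from_quat(s['tool_rot']).as_matrix().round(3),s['position'])
E
```

```text
[[ 595.   115.6]
 [ 629.6 -179.2]
 [ 462.4 -199.9]
 [ 426.6   95.1]]
stand [528.40335656 -42.11340282] 0.11959866488909368 [[ 0.1 -1.4]
 [-1.1  1.7]
 [ 0.5  1.3]
 [ 0.5 -1.6]]
knob [ 542.12443766 -156.29191189]
tab [528.04541532 -39.13483301]
open [531.98276902 -71.89910083]
knobimg [ 541.2586355  -155.31822334]
bar [array([ 550.576243  , -134.78156649]), array([ 528.24435314, -175.79411339])] 46.6984186922754 1.072175073484031
tab [array([542.22837257, -39.51510012]), array([507.04773753, -41.57092429])]
[[-0.953  0.304 -0.   ]
 [ 0.304  0.953 -0.001]
 [ 0.    -0.001 -1.   ]] [174.63466241 547.47037405 230.66541602]
```

>>> carry_out --plan '[[[0, -4.2, -4.2, 0, 0, 0, 0.18], [0, -8.4, -8.4, 0, 0, 0, 0.36], [0, -12.6, -12.6, 0, 0, 0, 0.54], [0, -16.8, -16.8, 0, 0, 0, 0.72], [0, -21, -21, 0, 0, 0, 0.9], [0, -25.2, -25.2, 0, 0, 0, 1.08], [0, -29.4, -29.4, 0, 0, 0, 1.26], [0, -33.6, -33.6, 0, 0, 0, 1.44]]]'

```text
clock: 1.15
position: [393.2, 123.8, 231.4]
tool_rot: [0.769, 0.639, 0.0, 0.0]
force: [0.7, 1.0, 0.8]
grip_width: 85.6
finger_force: 0.0
```

```bash
cat >> h.py <<'E'
def go(x,y,z,yaw):
    s=bot.get_state(); r=R.from_quat(s['tool_rot']); p=np.array(s['position'])
    t=R.from_matrix(np.array([[np.cos(yaw),np.sin(yaw),0],[np.sin(yaw),-np.cos(yaw),0],[0,0,-1]]))
    X=r.as_matrix()[:,0]
    print('t',round(s['clock'],2),'pos',p.round(1),'yaw',np.arctan2(X[1],X[0]).round(4),'F',np.round(s['force'],1),'w',round(s['grip_width'],1),'ff',np.round(s['finger_force'],1))
    print('shift cm',(r.inv().apply(np.array([x,y,z])-p)/10).round(2),'turn',(r.inv()*t).as_rotvec().round(3))
E
python3 -c "
from h import *
go(541.7,-155.8,170,1.07)"
```

```text
t 1.15 pos [393.2 123.8 231.4] yaw 1.387 F [0.7 1.  0.8] w 85.6 ff 0.0
shift cm [-24.78  19.71   6.13] turn [ 0.    -0.001  0.317]
```

>>> carry_out --plan '[[[0, -4.1, 3.3, 0, 0, 0, 0.05], [0, -8.2, 6.6, 0, 0, 0, 0.1], [0, -12.4, 9.9, 1, 0, 0, 0.16], [0, -16.5, 13.1, 2, 0, 0, 0.21], [0, -20.6, 16.4, 3, 0, 0, 0.26], [0, -23.5, 18.7, 4.5, 0, 0, 0.32], [0, -24.8, 19.7, 6.1, 0, 0, 0.32], [0, -24.8, 19.7, 6.1, 0, 0, 0.32]]]'

```text
clock: 2.15
position: [541.6, -153.2, 168.4]
tool_rot: [0.86, 0.511, -0.001, -0.002]
force: [-0.6, 1.4, 0.2]
grip_width: 85.0
finger_force: 0.0
```

Run:
```python
from h import *
import cv2
go(541.7,-155.8,88,1.07)
c=bot.camera('scene');i=c['img'][100:300,220:420,::-1]
cv2.imwrite('pics/s2.png',cv2.resize(i,None,fx=3,fy=3,interpolation=cv2.INTER_CUBIC))
```

```text
t 2.15 pos [ 541.6 -153.2  168.4] yaw 1.0725 F [-0.6  1.4  0.2] w 85.0 ff 0.0
shift cm [-0.22  0.17  8.04] turn [-0.004  0.     0.003]
```

View pics/s2.png

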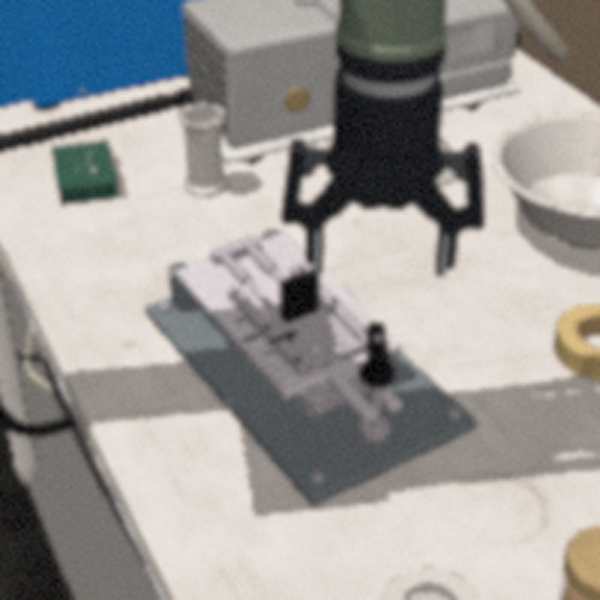

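The gripper hangs over the knob at crop (378,350), with the bar seen end-on between the fingers.

>>> carry_out --plan '[[[0, 0, 0, 2.5, 0, 0, 0], [0, 0, 0, 5, 0, 0, 0], [0, 0, 0, 7, 0, 0, 0], [0, 0, 0, 7.8, 0, 0, 0], [0, 0, 0, 8, 0, 0, 0], [0.3, 0, 0, 8, 0, 0, 0], [0.3, 0, 0, 8, 0, 0, 0], [0.3, 0, 0, 8, 0, 0, 0]]]'

```text
clock: 3.2
position: [543.0, -153.5, 90.8]
tool_rot: [0.86, 0.511, 0.0, 0.0]
force: [1.1, -0.6, 0.8]
grip_width: 60.0
finger_force: 0.0
```

Run:
```python
from h import *
go(541.7,-155.8,88,1.07)
```

```text
t 3.2 pos [ 543.  -153.5   90.8] yaw 1.0727 F [ 1.1 -0.6  0.8] w 60.0 ff 0.0
shift cm [-0.27 -0.    0.28] turn [ 0.001 -0.     0.003]
```

>>> carry_out --plan '[[[0.3, -0.2, 0, 0.2, 0, 0, 0], [1, -0.2, 0, 0.2, 0, 0, 0], [1, -0.2, 0, 0.2, 0, 0, 0], [1, -0.2, 0, 0.2, 0, 0, 0], [1, -0.2, 0, 0.2, 0, 0, 0], [1, -0.2, 0, 0.2, 0, 0, 0], [1, -0.2, 0, 0.2, 0, 0, 0], [1, -0.2, 0, 0.2, 0, 0, 0]]]'

```text
clock: 4.2
position: [542.2, -155.4, 88.5]
tool_rot: [0.86, 0.511, 0.0, 0.001]
force: [1.8, -2.4, 1.1]
grip_width: 13.3
finger_force: 59.9
```

Run:
```python
from h import *
go(541.7,-155.8,88,0.12)
print(bot.get_state()['moment'])
```

```text
t 4.2 pos [ 542.2 -155.4   88.5] yaw 1.0729 F [ 1.8 -2.4  1.1] w 13.3 ff 59.9
shift cm [-0.06 -0.03  0.05] turn [ 0.001 -0.001  0.953]
[-0.37242663 -0.26564478  0.05716553]
```

>>> carry_out --plan '[[[1, 0, 0, 0, 0, 0, 0.1], [1, 0, 0, 0, 0, 0, 0.25], [1, 0, 0, 0, 0, 0, 0.4], [1, 0, 0, 0, 0, 0, 0.55], [1, 0, 0, 0, 0, 0, 0.7], [1, 0, 0, 0, 0, 0, 0.85], [1, 0, 0, 0, 0, 0, 0.95], [1, 0, 0, 0, 0, 0, 0.953]]]'

```text
clock: 5.2
position: [542.4, -155.6, 88.5]
tool_rot: [0.998, 0.06, 0.001, 0.0]
force: [2.2, -3.8, 0.2]
grip_width: 12.8
finger_force: 59.9
```

>>> carry_out --plan '[[[1, 0, 0, 0, 0, 0, 0], [1, 0, 0, 0, 0, 0, 0], [0.3, 0, 0, 0, 0, 0, 0], [0.3, 0, 0, 0, 0, 0, 0], [0.3, 0, 0, 0, 0, 0, 0], [0.3, 0, 0, -2, 0, 0, 0], [0.3, 0, 0, -5, 0, 0, 0], [0.3, 0, 0, -8, 0, 0, 0]]]'

```text
clock: 6.2
position: [541.3, -154.8, 168.8]
tool_rot: [0.998, 0.06, -0.001, -0.0]
force: [-0.4, -0.5, 0.5]
grip_width: 59.9
finger_force: 0.0
```

Run:
```python
from h import *
import cv2
go(527.9,-39.2,140,0.12)
for n in('scene','top'):
    c=bot.camera(n); cv2.imwrite(f'pics/{n}3.png',c['img'][:,:,::-1])
a=cv2.imread('pics/scene3.png')[165:270,260:385]; cv2.imwrite('pics/s3.png',cv2.resize(a,None,fx=5.6,fy=5.6,interpolation=cv2.INTER_CUBIC))
```

```text
t 6.2 pos [ 541.3 -154.8  168.8] yaw 0.1201 F [-0.4 -0.5  0.5] w 59.9 ff 0.0
shift cm [  0.06 -11.63   2.89] turn [-0.001  0.001  0.   ]
```

View pics/s3.png

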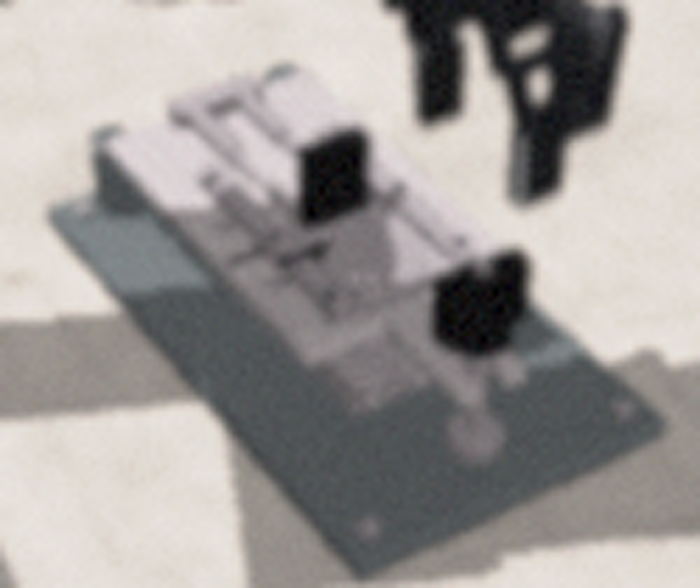

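The bar now lies across the stand, parallel to its end, and the shutter is still shut. Next is the tab.

>>> carry_out --plan '[[[0.3, 0, -4, 0, 0, 0, 0], [0.3, 0, -8, 0, 0, 0, 0], [0.3, 0, -11, 1, 0, 0, 0], [0.3, 0, -11.6, 3, 0, 0, 0], [0.3, 0, -11.6, 5, 0, 0, 0], [0.3, 0, -11.6, 7, 0, 0, 0], [0.3, 0, -11.6, 8.4, 0, 0, 0], [0.3, 0, -11.6, 8.4, 0, 0, 0]]]'

```text
clock: 7.3
position: [526.8, -39.8, 82.9]
tool_rot: [0.998, 0.06, -0.002, -0.0]
force: [0.2, 0.1, 0.1]
grip_width: 60.0
finger_force: 0.0
```

Run:
```python
from h import *
import cv2
go(527.9,-39.2,83,0.12)
c=bot.camera('scene');a=c['img'][165:270,260:385,::-1]; cv2.imwrite('pics/s4.png',cv2.resize(a,None,fx=5.6,fy=5.6,interpolation=cv2.INTER_CUBIC))
```

```text
t 7.3 pos [526.8 -39.8  82.9] yaw 0.1198 F [0.2 0.1 0.1] w 60.0 ff 0.0
shift cm [ 0.11 -0.05 -0.01] turn [-0.001  0.003 -0.   ]
```

View pics/s4.png

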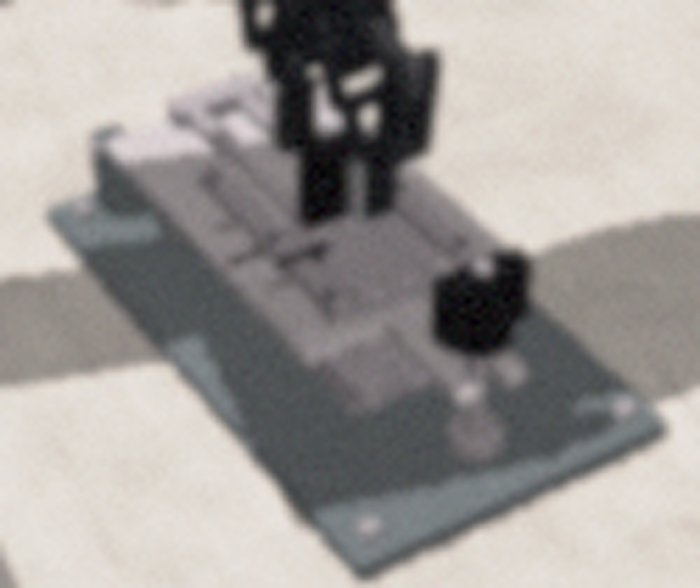

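The open fingers straddle the tab at (320–370, 190). Closing now.

>>> carry_out --plan '[[[1, 0.1, 0, 0, 0, 0, 0], [1, 0.1, 0, 0, 0, 0, 0], [1, 0.1, 0, 0, 0, 0, 0], [1, 0.1, 0, 0, 0, 0, 0], [1, 0.1, 0, 0, 0, 0, 0], [1, 0.1, 0, 0, 0, 0, 0], [1, 0.1, 0, 0, 0, 0, 0], [1, 0.1, 0, 0, 0, 0, 0]]]'

```text
clock: 8.35
position: [529.1, -38.5, 85.1]
tool_rot: [0.998, 0.06, 0.001, -0.001]
force: [-0.8, 5.5, 2.7]
grip_width: 10.8
finger_force: 59.7
```

Run:
```python
from h import *
for i in range(4):
    go(527.9,-39.2,83,0.12); c=bot.camera('top')
import cv2
cv2.imwrite('pics/top5.png',c['img'][:,:,::-1])
```

```text
t 8.35 pos [529.1 -38.5  85.1] yaw 0.1191 F [-0.8  5.5  2.7] w 10.8 ff 59.7
shift cm [-0.13  0.05  0.21] turn [-0.002 -0.001 -0.001]
t 8.4 pos [529.1 -38.6  85.1] yaw 0.1191 F [-1.3  5.2  3.1] w 10.7 ff 59.7
shift cm [-0.13  0.05  0.21] turn [-0.002 -0.001 -0.001]
t 8.45 pos [529.1 -38.5  85.1] yaw 0.1191 F [-1.   6.1  3. ] w 10.9 ff 59.7
shift cm [-0.13  0.05  0.21] turn [-0.002 -0.001 -0.001]
t 8.5 pos [529.1 -38.5  85.1] yaw 0.1191 F [-0.4  5.8  3.6] w 11.0 ff 59.7
shift cm [-0.13  0.05  0.21] turn [-0.002 -0.001 -0.001]
```

The force shows the shutter held against its shut stop, so this is position 0. Now sliding 25 mm (tool −y).

>>> carry_out --plan '[[[1, 0, -0.4, 0, 0, 0, 0], [1, 0, -0.8, 0, 0, 0, 0], [1, 0, -1.2, 0, 0, 0, 0], [1, 0, -1.6, 0, 0, 0, 0], [1, 0, -2, 0, 0, 0, 0], [1, 0, -2.3, 0, 0, 0, 0], [1, 0, -2.5, 0, 0, 0, 0], [1, 0, -2.5, 0, 0, 0, 0]]]'

```text
clock: 9.55
position: [526.5, -16.5, 85.0]
tool_rot: [0.998, 0.06, 0.001, 0.002]
force: [-1.2, -9.6, 5.2]
grip_width: 11.1
finger_force: 60.0
```

Run:
```python
from h import *
import cv2
u=np.array([-np.sin(.12),np.cos(.12)])
go(529.1+25*u[0],-38.5+25*u[1],85,0.12)
c=bot.camera('scene');a=c['img'][190:250,275:345,::-1]; a=cv2.resize(a,None,fx=6,fy=6,interpolation=cv2.INTER_CUBIC)
c=bot.camera('top');b=c['img'][190:250,280:342,::-1]; b=cv2.resize(b,None,fx=6,fy=6,interpolation=cv2.INTER_CUBIC)
cv2.imwrite('pics/s6.png',np.hstack([a,b]))
```

```text
t 9.55 pos [526.5 -16.5  85. ] yaw 0.1208 F [-1.2 -9.6  5.2] w 11.1 ff 60.0
shift cm [-0.   -0.29 -0.  ] turn [ 0.003 -0.001  0.001]
```

View pics/s6.png

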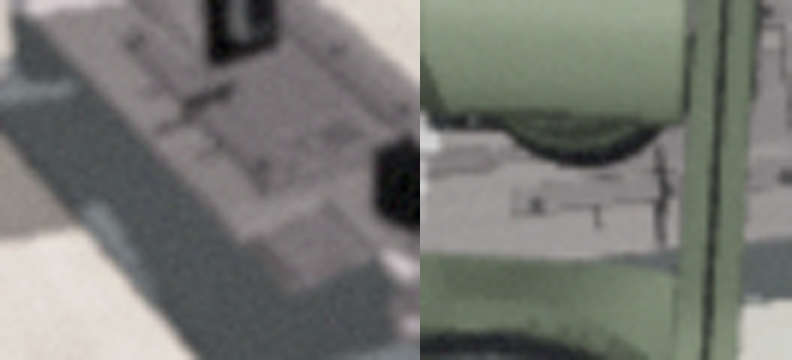

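The pointer is near the half mark in both views, at (662,180) over (662,225) in the top crop. The measured travel is only 22 mm though, so I'll measure it sub-pixel.

```bash
python3 - <<'E'
from h import *
import cv2
cs=[bot.camera('top') for _ in range(8)]; now=np.mean([c['img'] for c in cs],0)
sc=np.mean([bot.camera('scene')['img'] for _ in range(8)],0)
cv2.imwrite('pics/now.png',now[:,:,::-1]);cv2.imwrite('pics/nows.png',sc[:,:,::-1])
old=cv2.imread('pics/top0.png').astype(float)
def cen(im,r,c0,w=4):
    p=im.mean(2)[r,c0-w:c0+w+1]; d=np.clip(np.median(p)-3-p,0,None); return round((d*np.arange(c0-w,c0+w+1)).sum()/max(d.sum(),1e-6),2),round(d.max())
for r in range(211,234): print(r,'old ptr',cen(old,r,329),'old half',cen(old,r,320),'old full',cen(old,r,310),'| now',cen(now,r,320),'full',cen(now,r,310))
c=cs[0]; 
def W(x,y,z): 
    a=.1196; return [528.4+np.cos(a)*x-np.sin(a)*y,-42.1+np.sin(a)*x+np.cos(a)*y,z]
print([proj(c,W(-50,y,60)).round(2) for y in(0,25,50)],[proj(c,W(-50,y,65)).round(2) for y in(0,25,50)],proj(c,W(-40,25,60)))
E
python3 - <<'E'
import cv2,numpy as np
g=lambda f,r,c:cv2.resize(cv2.imread('pics/'+f)[r:r+40,c:c+32],None,fx=12,fy=12,interpolation=cv2.INTER_CUBIC)
cv2.imwrite('pics/cmp.png',np.hstack([g('now.png',200,304),g('nows.png',192,290)]))
E
```

```text
211 old ptr (np.float64(0.0), 0) old half (np.float64(319.44), 37) old full (np.float64(313.88), 30) | now (np.float64(317.54), 24) full (np.float64(0.0), 0)
212 old ptr (np.float64(328.94), 16) old half (np.float64(319.39), 54) old full (np.float64(313.29), 48) | now (np.float64(317.38), 73) full (np.float64(306.0), 0)
213 old ptr (np.float64(328.63), 34) old half (np.float64(319.12), 87) old full (np.float64(313.71), 6) | now (np.float64(316.83), 74) full (np.float64(313.47), 26)
214 old ptr (np.float64(328.59), 53) old half (np.float64(318.87), 65) old full (np.float64(308.76), 10) | now (np.float64(316.36), 69) full (np.float64(313.02), 20)
215 old ptr (np.float64(328.57), 67) old half (np.float64(319.0), 6) old full (np.float64(311.38), 3) | now (np.float64(317.81), 33) full (np.float64(312.55), 5)
216 old ptr (np.float64(328.6), 69) old half (np.float64(320.81), 13) old full (np.float64(314.0), 15) | now (np.float64(319.98), 31) full (np.float64(308.0), 2)
217 old ptr (np.float64(328.73), 46) old half (np.float64(320.81), 7) old full (np.float64(314.0), 7) | now (np.float64(320
[... 2209 characters left out ...]
 old full (np.float64(0.0), 0) | now (np.float64(322.6), 9) full (np.float64(0.0), 0)
232 old ptr (np.float64(0.0), 0) old half (np.float64(322.63), 10) old full (np.float64(312.98), 28) | now (np.float64(321.99), 6) full (np.float64(313.08), 16)
233 old ptr (np.float64(0.0), 0) old half (np.float64(316.0), 2) old full (np.float64(313.07), 18) | now (np.float64(0.0), 0) full (np.float64(313.09), 12)
[array([321.62, 226.7 ]), array([311.77, 227.8 ]), array([301.92, 228.89])] [array([321.61, 226.58]), array([311.72, 227.67]), array([301.82, 228.77])] [311.35596347 223.86079827][ WARN:0@6.529] global loadsave.cpp:1063 imwrite_ Unsupported depth image for selected encoder is fallbacked to CV_8U.
```

View pics/cmp.png

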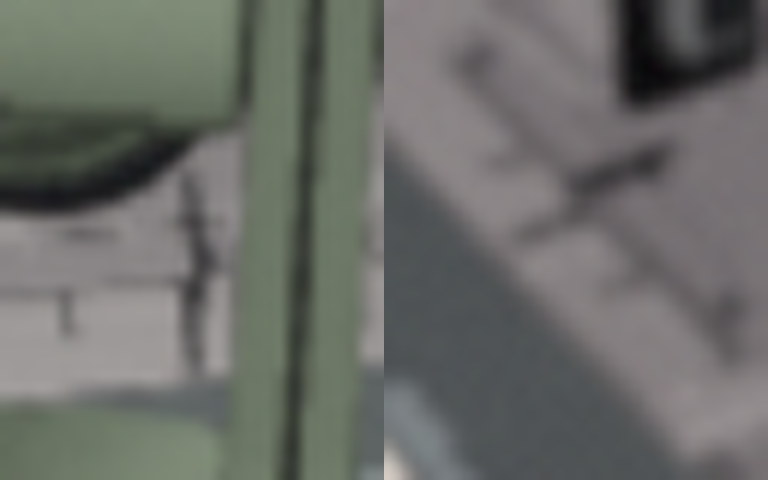

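The pointer sits about 1.2 px, or 3 mm, short of the half mark. That matches the 22 mm measured travel, since the arm gives under the spring. Moving 3 mm more.

>>> carry_out --plan '[[[1, 0, -0.1, 0, 0, 0, 0], [1, 0, -0.2, 0, 0, 0, 0], [1, 0, -0.3, 0, 0, 0, 0], [1, 0, -0.3, 0, 0, 0, 0], [1, 0, -0.3, 0, 0, 0, 0], [1, 0, -0.3, 0, 0, 0, 0], [1, 0, -0.3, 0, 0, 0, 0], [1, 0, -0.3, 0, 0, 0, 0]]]'

```text
clock: 11.45
position: [526.2, -13.9, 85.0]
tool_rot: [0.998, 0.06, 0.001, 0.002]
force: [-0.8, -9.6, 5.0]
grip_width: 10.6
finger_force: 60.0
```

Run:
```python
from h import *
import cv2
u=np.array([-np.sin(.12),np.cos(.12)])
go(529.1+25*u[0],-38.5+25*u[1],85,0.12)
now=np.mean([bot.camera('top')['img'] for _ in range(8)],0)
sc=np.mean([bot.camera('scene')['img'] for _ in range(8)],0)
go(529.1+25*u[0],-38.5+25*u[1],85,0.12)
cv2.imwrite('pics/now2.png',now[:,:,::-1].astype('uint8'));cv2.imwrite('pics/nows2.png',sc[:,:,::-1].astype('uint8'))
g=lambda f,r,c:cv2.resize(cv2.imread('pics/'+f)[r:r+40,c:c+32],None,fx=12,fy=12,interpolation=cv2.INTER_CUBIC)
cv2.imwrite('pics/cmp2.png',np.hstack([g('now2.png',200,304),g('nows2.png',192,290)]))
```

```text
t 11.45 pos [526.2 -13.9  85. ] yaw 0.1207 F [-0.8 -9.6  5. ] w 10.6 ff 60.0
shift cm [-0.01 -0.02 -0.  ] turn [ 0.003 -0.001  0.001]
t 12.25 pos [526.2 -13.8  85. ] yaw 0.1208 F [ 0.  -9.   4.7] w 10.9 ff 60.0
shift cm [-0.   -0.02  0.  ] turn [ 0.003 -0.001  0.001]
```

View pics/cmp2.png

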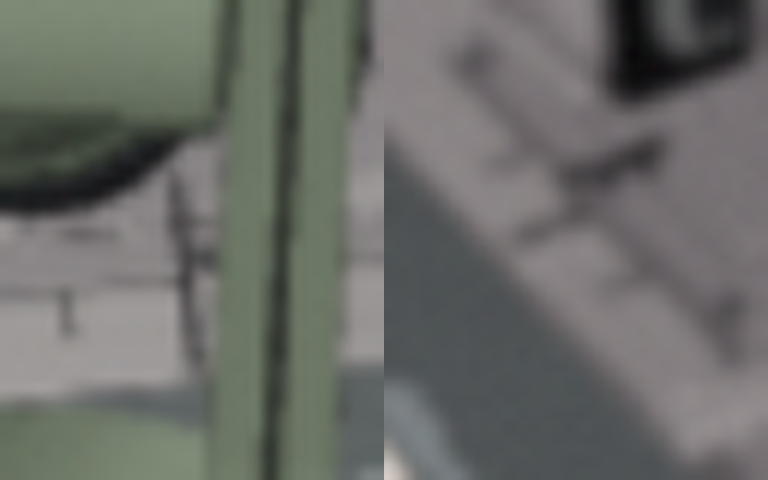

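The pointer now runs in one straight line into the half mark, from (175,180) to (197,365) in the top crop. The measured travel is 24.8 mm and the grip is holding steady.

```bash
python3 -c "
from rig import bot
print(bot.job_done())"
```

```text
the job is handed in; nothing more can be done
None
```

I levelled the plate with the shutter still shut, then slid the shutter to its half mark (about 24.8 mm measured) and handed in the job with the gripper still holding it there; the jar, spool and sight glass were never approached.

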